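Display module from its hooded case to the inspection easel

ROBOT

A 6-joint arm with a two-finger parallel gripper is mounted at the origin on the work surface. World frame = base frame: x ahead of the robot, y to its left, z up, the work surface at z = 0. Lengths are in m, angles in rad, forces in N, time in s.
With the tool pointing down it reaches from about 0.375 to 0.9 m from the base axis. Payload 3.1 kg.
Tool frame: the origin (TCP) lies at the very end of the fingers, on their centre line; the grasp point (between the pads) lies 19 mm behind it (robot.grip_depth is the distance from the TCP to the grasp point, in m); z points along the fingers, y is the direction in which the jaws open and shut (so a half turn about z gives the same grasp; the last joint's range is limited). The gripper opens to 87 mm and grips with 3 to 60 N. Pads are 19 mm wide; open, the fingers measure 117 mm over their backs; the gripper's body (75 mm by 190 mm) begins 51 mm behind the grasp point.
Start: joints at [-1.5, 0.527, 1.433, -0, 1.181, -0.178], TCP at [0.155, -0.606, 0.223] pointing down, gripper open.
Joint ranges: [-3.08, 3.08], [-0.75, 2.2], [0.22, 2.44], [-1.43, 4.57], [0, 2.65], [-2.85, 2.85]. Speed limits (rad/s): [2.79, 2.79, 3.14, 3.14, 3.14, 3.14].

INTERFACE

Orientations are given as a unit quaternion [x, y, z, w].
In Python, from rig import robot gives the robot as it stands.
- The arm moves only by the tool drive_tool, never from a script. Its argument "series" is a list of rows, each a list of 7 numbers: the shift along the tool's x, y, z in m, then the turn, a rotation vector about the tool's x, y, z in degrees, then the opening, from 0 (shut) to 1 (fully open). A call has 1 to 5 rows; each row shifts and turns the commanded pose from where the row before left it, along the tool's axes as they then stand; what a row does not reach is not made up. A row lasts 1/8 s, in which the tool goes at most 62.5 mm and 10.7 degrees, less where a joint would pass 70% of its speed; a pose out of reach is approached as far as the arm can. A call is refused whole if a number of a shift passes 0.0625 or a number of a turn 10.7, either way. A call with a gripper value outside its range is refused whole. The fingers move at their own pace and stop on an object; "squeeze" is the grip in N (left out, the last holds). Time passes only in rows, so rows that do not move let the fingers close. It gives the time, the measured TCP pose, the force and the opening at its end, in the units of the state.
- robot.get_obs(): the state, without advancing time (a new reading comes with each control period).
- robot.camera(name): name is "scene" or "side" or "wrist"; returns (picture, depth): 420x560x3 uint8, blue, green, red; 420x560 float32, m along the optical axis (not along the pixel's ray), 0 where there is no reading.
- robot.camera_model(name): a dict with "fx", "fy", "cx", "cy" (pixels), "R" (3x3) and "t" (3): a world point X has camera coordinates R X + t. Camera axes: x right, y down, z forward; pixel columns grow to the right and rows downward; lengths in m; the calibration is good to about 2 mm. The wrist camera is an equidistant fisheye: a pixel r from the principal point sees the ray r / f radians off the axis. A picture is of the moment at which its call begins: read the wrist's pose just before it. camera_model takes no time and is no camera call; for the wrist camera it gives the pose at the moment of the call.
- robot.hand_in(): hands the job in, once; it reports no verdict.
The state is a dict: "time": time; "q": joint angles; "joint_velocities": joint speeds; "joint_torque": joint torques, N m; "position": TCP position; "tool_rot": TCP orientation; "ft_force": force on the tool from outside, world axes, zero at the start; "moment": the same for the moment, N m; "grip_width": finger opening in m.
Only numpy, scipy, OpenCV 4.12 (cv2) and the standard library are available. Lean on these libraries where they do the work, as an engineer would, in place of code of your own. Each camera call takes 0.05 s, during which the arm holds its last target. There are 200 camera calls.

TASK

One of the two black-hooded cases holds a display module (blue screen on the front, green circuit board on the back), the other only a bare metal blanking plate. Lift the hood off the case with the display, stand the hood upright on the bench beside it, then take the display out and lean it gently on the inspection easel: foot on the ledge behind the yellow lip, back flat against the sloped blue backstop, near its middle, screen facing outwards. Leave the blanking plate in its case and the bracket, dial, screw dish and bottle where they are; finish with both hoods upright (standing on the bench or on a case foot) and the display left leaning by itself.

Things in the scene. Friction and masses are not known exactly. Their poses are not given: they have to be found in the camera images.
- backstop: the easel's fixed blue L-shaped rest. Origin: inner corner of face and ledge, mid-width, 32 mm above the bench. x: face normal, to the easel's front (away from the robot), 25 deg upwards; z: up the face, leaning 25 deg from vertical towards the robot. Face 110 (y) x 56 mm (z). Ledge square to it, 26 mm deep (x), ends in a yellow lip from x = 22 to 26 mm, 8 mm high (z).
- easel: the easel's fixed dark base plate, 110 (x) x 124 (y) x 10 mm, origin at the centre of its underside, z up, x to the easel's front (away from the robot, within 23 deg of world +x). It carries the blue backstop; highest point 85 mm above the bench. It trades places with the cases at random.
- case_a: case_a: one of two identical grey slotted feet, fixed. Origin: centre of underside, on the bench; z up. Flange 84 (x) x 126 (y) x 8 mm; on it a slot 14 (x) x 88 mm (y), walls 5 mm thick up to 32 mm above the bench, in which a flat part stands upright on the flange. Places are swapped at random.
- case_b: case_b: one of two identical grey slotted feet, fixed. Origin: centre of underside, on the bench; z up. Flange 84 (x) x 126 (y) x 8 mm; on it a slot 14 (x) x 88 mm (y), walls 5 mm thick up to 32 mm above the bench, in which a flat part stands upright on the flange. Places are swapped at random.
- hood_a_grip (a point): centre of the yellow grip bar, 14 (x) x 44 (y) x 34 mm tall, on top of a loose black hood, open below, 70 (x) x 112 (y) x 112 mm tall, walls 3 mm, 160 g. The point is 19 mm above the hood's flat top, 131 mm above its lower rim. Axes: the hood's, z up. Starts over case_a, aligned, rim on its flange.
- hood_b_grip (a point): centre of the yellow grip bar, 14 (x) x 44 (y) x 34 mm tall, on top of a loose black hood, open below, 70 (x) x 112 (y) x 112 mm tall, walls 3 mm, 160 g. The point is 19 mm above the hood's flat top, 131 mm above its lower rim. Axes: the hood's, z up. Starts over case_b, aligned, rim on its flange.
- display_center (a point): centre of the display module, a rigid plate 10 (x) x 84 (y) x 100 mm tall (z), 120 g, aluminium frame; blue screen with black surround on its +x face, green circuit board on -x. Starts upright in a case slot under a hood, aligned with the case (screen to the case +x), lower edge 8 mm above the bench.
- blank_center (a point): centre of the blanking plate, bare grey metal on both faces, 10 (x) x 84 (y) x 100 mm (z), standing upright in the other case under the other hood. Leave alone.
- bracket: steel angle bracket lying on the bench, 36 (x) x 80 (y) x 25 mm tall, origin at the centre of its underside. Leave alone.
- dial: black rotary dial cap, 28 mm diameter, 26 mm tall, origin at the centre of its underside. Leave alone.
- screw_dish: round steel dish of screws, 68 mm diameter, 20 mm tall, origin at the centre of its underside. Leave alone.
- bottle: upright white dispenser bottle with a red cap, 44 mm diameter, 130 mm tall, origin at the centre of its underside. Leave alone.

How it is judged:
On the way, in this order (a step that is already met when the one before it is completed fails the run):
1. the hood of the display's case stands upright on the bench, off its case (angle between hood_a_grip's own z axis and vertical below 0.15 rad and height (world z) of hood_a_grip below 0.15 m and horizontal distance between hood_a_grip and case_a above 0.09 m and height (world z) of hood_a_grip below 0.145 m and linear speed of hood_a below 0.02 m/s), for 0.2 s.
2. the display is lifted upright out of its slot (height (world z) of display_center above 0.09 m and angle between display_center's own z axis and vertical below 0.8 rad), for 0.1 s.
At the end, for the whole second after the job is handed in: The display rests by itself on the easel: foot on the ledge, back against the backstop within about 7 degrees, centre within 20 mm of the backstop's middle, screen outwards; both hoods upright on the bench or on a case foot; the blanking plate still standing in its case (angle between the x axis of display_center and the x axis of backstop, either way round below 0.12 rad and angle between the z axis of display_center and the z axis of backstop, either way round below 0.15 rad and angle between display_center's own x axis and vertical below 1.35 rad and angle between display_center's own z axis and vertical below 0.75 rad and x of display_center in the frame of backstop between 0.002 and 0.012 m and y of display_center in the frame of backstop between -0.02 and 0.02 m and z of display_center in the frame of backstop between 0.044 and 0.056 m and linear speed of display below 0.01 m/s and angle between each of hood_a_grip, hood_b_grip's own z axis and vertical below 0.15 rad and height (world z) of each of hood_a_grip, hood_b_grip below 0.15 m and angle between blank_center's own z axis and vertical below 0.3 rad and distance between blank_center and case_b below 0.075 m); the robot touches nothing.
It fails at once if a bystander (bracket, dial, screw dish or bottle) was shifted by more than 25 mm (distance of any of bracket, dial, screw_dish, bottle from where it was at the start of the episode above 0.025 m).
It fails at once if the blanking plate was taken from its case (distance of blank_center from where it was at the start of the episode above 0.03 m).
It fails at once if the display was let go over the easel while still more than about 12 mm above its resting place (contact force between the fingers and display below 0.05 N and z of display_center in the frame of backstop above 0.063 m and horizontal distance between display_center and backstop below 0.12 m).
It fails at once if the display or its hood fell over (angle between display_center's own z axis and vertical above 1.2 rad or angle between hood_a_grip's own z axis and vertical above 0.9 rad).
It also fails if it takes over 58 s, if anything falls off the work surface, if the arm or the gripper's body presses on something with over 40 N, if the wrist force passes 120 N, or if a joint passes its speed limit or range.

## Working session

There is one attempt and no reset: what is moved stays moved. The work goes in short steps, Python scripts to look and compute and a tool call to move; the robot and the scene stay as the last step left them, time stands still between calls to the robot, and variables do not carry over. Pictures are saved under pics/ and viewed, about 8 in all and at most 12, crops included, and the job is handed in when it is done.

Besides the shell and the picture viewer there is one more tool, called after "Emit:" as name([rows], argument=value, ...), one row to a line, values as JSON. drive_tool: Moves the arm, as the interface text tells. Its arguments: {"type":"object","properties":{"series":{"type":"array"},"squeeze":{"type":"number"}},"required":["series"]}

```bash
ls; mkdir -p pics; python3 - <<'E'
from rig import robot
import cv2,numpy as np
o=robot.get_obs(); print(o)
for n in ("scene","side"):
    im,d=robot.camera(n); cv2.imwrite(f"pics/{n}0.png",im); np.save(f"pics/{n}0.npy",d)
    m=robot.camera_model(n); print(n,{k:np.round(v,4).tolist() for k,v in m.items()})
    R=np.array(m['R']);print(-R.T@np.array(m['t']))
a=cv2.imread("pics/scene0.png");b=cv2.imread("pics/side0.png")
E
```

```text
pics
{'time': 0.0, 'q': array([-1.49951528e+00,  5.28447453e-01,  1.43388813e+00,  1.64994165e-06,
        1.18141768e+00, -1.78475841e-01]), 'joint_velocities': array([ 0.00041199,  0.00035982,  0.00054998, -0.00120752, -0.00034987,
        0.00103104]), 'joint_torque': array([ 5.63784870e-04, -4.40034306e+01, -1.76591760e+01,  6.32326794e-02,
        5.81008801e-02, -1.62421011e-04]), 'position': array([ 0.15447095, -0.6048554 ,  0.22158765]), 'tool_rot': array([ 9.92212275e-01,  1.24553738e-01,  5.86355331e-05, -1.07871149e-03]), 'ft_force': array([0.78358397, 0.08566319, 0.35751352]), 'moment': array([ 0.00249578,  0.00541007, -0.0104425 ]), 'grip_width': 0.0873105804646181}
scene {'fx': 416.0177, 'fy': 416.0177, 'cx': 281.719, 'cy': 205.433, 'R': [[-0.2531, 0.9674, -0.0112], [0.6247, 0.1546, -0.7654], [-0.7387, -0.2008, -0.6434]], 't': [0.1206, -0.2744, 1.2955]}
[1.15895624 0.18588339 0.62484502]
side {'fx': 474.792, 'fy': 474.792, 'cx': 280.8421, 'cy': 209.5234, 'R': [[-0.6989, -0.7152, 0.0049], [-0.4501, 0.4345, -0.7801], [0.5558, -0.5474, -0.6256]], 't': [0.3711, 0.3461, 0.6867]}
[0.03344928 0.49092512 0.69781361]
```

View pics/scene0.png

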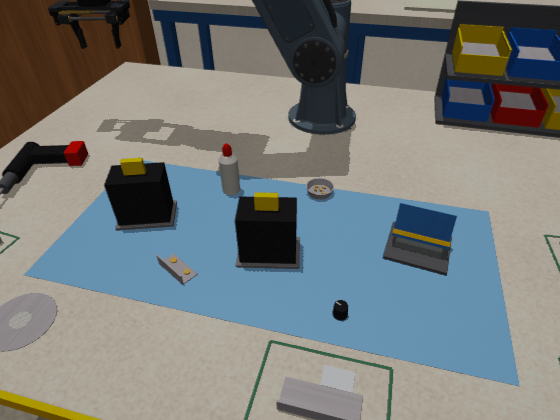

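View pics/side0.png

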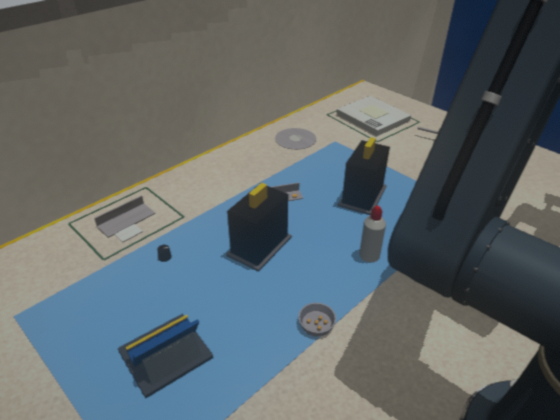

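The scene view shows the hooded cases at about (140,195) and (268,232), the easel at (420,237), the bottle at (230,172), the dish at (320,188), the dial at (341,310) and the bracket at (177,266). The side view agrees. Next I'll measure these with depth.

```bash
cat > h.py <<'E'
import cv2,numpy as np
from rig import robot
def cloud(n,im=None,d=None):
    m=robot.camera_model(n);R=np.array(m['R']);t=np.array(m['t'])
    if d is None: im,d=robot.camera(n)
    v,u=np.mgrid[:420,:560]
    X=np.stack([(u-m['cx'])/m['fx']*d,(v-m['cy'])/m['fy']*d,d],-1)
    P=(X-t)@R; P[d<=0]=np.nan
    return im,P
def rect(P):
    (c,s,a)=cv2.minAreaRect(P[:,:2].astype(np.float32)*1000); return np.round(c,1),np.round(s,1),round(a,1)
E
python3 - <<'E'
from h import *
for n in ("scene","side"):
    im,P=cloud(n,cv2.imread(f"pics/{n}0.png"),np.load(f"pics/{n}0.npy"))
    hsv=cv2.cvtColor(im,cv2.COLOR_BGR2HSV); H,S,V=cv2.split(hsv); z=P[...,2]
    ok=(P[...,0]>.2)&(P[...,0]<.95)&(abs(P[...,1])<.6)
    print(n,"bench z",np.nanmedian(z[ok&(abs(z)<.03)]))
    def comps(mask,lab,mn=25):
        mask=cv2.morphologyEx((mask&ok).astype(np.uint8),cv2.MORPH_OPEN,np.ones((2,2)))
        k,L,st,_=cv2.connectedComponentsWithStats(mask)
        for i in range(1,k):
            if st[i,4]>=mn:
                Q=P[L==i]; print(lab,st[i].tolist(),rect(Q),"z",np.round(np.percentile(Q[:,2],[2,50,98]),3),"mean",np.round(Q.mean(0),3))
    yel=(H>18)&(H<35)&(S>150)&(V>90)
    comps(yel&(z>.005),"yellow")
    comps(yel&(z>.15),"bartop",8)
    comps((z>.113)&(z<.126)&(V<70),"hoodtop")
    comps((z>.004)&(z<.0125),"low",40)
    comps((H>100)&(H<125)&(S>150)&(z>.03)&(z<.1),"blue")
    comps((z>.012)&(z<.03),"mid",30)
    comps((z>.09)&(z<.14)&(V>90)&(S<90),"bottle")
    comps((H<8)&(S>150)&(z>.09),"cap",10)
E
```

```text
scene bench z 0.001068927923830746
yellow [122, 159, 23, 17, 341] (array([ 450.9, -345.9]), array([248.4,  41.3]), 26.5) z [0.121 0.14  0.156] mean [ 0.556 -0.293  0.139]
yellow [255, 194, 24, 18, 394] (array([505.1,  -1.3]), array([203.4,  37.4]), 4.4) z [nan nan nan] mean [nan nan nan]
yellow [394, 230, 58, 18, 253] (array([521.4, 311.6]), array([ 47.7, 127.3]), 17.1) z [nan nan nan] mean [nan nan nan]
bartop [122, 159, 22, 6, 106] (array([ 450. , -346.3]), array([246.6,  40.3]), 26.7) z [0.147 0.153 0.156] mean [ 0.552 -0.295  0.15 ]
bartop [255, 194, 24, 6, 138] (array([504.3,  -3.8]), array([201.8,  39.3]), 5.3) z [nan nan nan] mean [nan nan nan]
hoodtop [106, 164, 60, 25, 958] (array([ 477. , -320.7]), array([233. , 109.4]), 19.2) z [nan nan nan] mean [nan nan nan]
hoodtop [236, 198, 62, 28, 1278] (array([527.2, -10.2]), array([213.1, 107.1]), 11.7) z [nan nan nan] mean [nan nan nan]
low [309, 183, 23, 12, 170] (array([373. ,  69.4]), array([63.9, 50.8]), 28.0) z [0.003 0.006 0.021] mean [0.365 0.067 0.008]
low [116, 202, 62, 29, 363] (array([ 570.3, -270.3]), array([ 72.6, 150
[... 5143 characters left out ...]
 35, 353] (array([571. ,  -2.5]), array([145.3,  61.5]), 80.4) z [0.007 0.017 0.027] mean [0.571 0.022 0.017]
mid [158, 246, 13, 14, 149] (array([711. , 158.3]), array([21.1, 46.7]), 38.3) z [nan nan nan] mean [nan nan nan]
mid [360, 248, 22, 12, 135] (array([ 405.2, -145.3]), array([53.3, 23.5]), 66.3) z [nan nan nan] mean [nan nan nan]
mid [299, 304, 38, 32, 334] (array([370.9,  65. ]), array([66.8, 65.7]), 37.5) z [0.    0.016 0.021] mean [0.375 0.061 0.015]
mid [149, 349, 53, 36, 486] (array([465.1, 300.2]), array([93.8, 11.1]), 85.9) z [nan nan nan] mean [nan nan nan]
bottle [365, 217, 22, 14, 200] (array([ 423.9, -195.1]), array([ 37.1, 144.9]), 12.9) z [nan nan nan] mean [nan nan nan]
```

```bash
cat >> h.py <<'E'
def clean(n,im=None,d=None):
    im,P=cloud(n,im,d); z=np.nan_to_num(P[...,2],nan=9).astype(np.float32)
    bad=(cv2.dilate(z,np.ones((3,3)))-cv2.erode(z,np.ones((3,3))))>.02
    P=P.copy(); P[bad]=np.nan; return im,P
def near(P,c,r): return np.hypot(P[...,0]-c[0],P[...,1]-c[1])<r
def trim(Q,n=3,r=4):
    from scipy.spatial import cKDTree
    q=Q[:,:2]*1000; k=cKDTree(q).query_ball_point(q,r,return_length=True); return Q[k>n]
E
python3 - <<'E'
from h import *
A={n:clean(n,cv2.imread(f"pics/{n}0.png"),np.load(f"pics/{n}0.npy")) for n in ("scene","side")}
def sel(f,c,r,lab):
    out=[]
    for n,(im,P) in A.items():
        H,S,V=[x.astype(int) for x in cv2.split(cv2.cvtColor(im,cv2.COLOR_BGR2HSV))]
        m=f(P[...,2],H,S,V)&near(P,c,r); Q=trim(P[m]); out.append(Q)
        if len(Q)>5: print(lab,n,len(Q),rect(Q),"mean",np.round(Q.mean(0),4))
    Q=np.vstack(out); 
    if len(Q)>5: print(lab,"both",rect(Q))
    return Q
for c,l in (((.553,-.297),"L"),((.59,.003),"C")):
    sel(lambda z,H,S,V:(abs(z-.121)<.005)&(V<80),c,.075,l+" hoodtop")
    sel(lambda z,H,S,V:(z>.151)&(S>120),c,.04,l+" bar")
    sel(lambda z,H,S,V:(z>.006)&(z<.011)&~((H>90)&(S>80)),c,.09,l+" flange")
e=(.5,.298)
sel(lambda z,H,S,V:(z>.008)&(z<.013)&(V<110),e,.1,"easel base")
sel(lambda z,H,S,V:(S>150)&(H>18)&(H<35)&(z>.03)&(z<.055),e,.1,"lip")
Q=sel(lambda z,H,S,V:(S>120)&(H>100)&(H<130)&(z>.04)&(z<.09),e,.1,"blue")
# plane fit of front face from scene
im,P=A["scene"];H,S,V=cv2.split(cv2.cvtColor(im,cv2.COLOR_BGR2HSV))
Q=P[(S>120)&(H>100)&(H<130)&(P[...,2]>.05)&(P[...,2]<.079)&near(P,e,.1)]
c=np.median(Q,0);
for _ in range(4):
    U,s,Vt=np.linalg.svd(Q-Q.mean(0),full_matrices=False); n=Vt[2]; r=(Q-Q.mean(0))@n; Q=Q[abs(r)<2.5*r.std()+1e-4]
n*=np.sign(n[0]);print("face",len(Q),Q.mean(0),"n",n,"tilt",np.degrees(np.arcsin(n[2])),"yaw",np.degrees(np.arctan2(n[1],n[0])),r.std())
print(rect(Q))
for c,l in (((.43,-.14),"bottle"),((.374,.07),"dish"),((.71,.167),"dial"),((.69,-.155),"bracket")):
    sel(lambda z,H,S,V:(z>.012)&(z<.14),c,.06,l)
E
```

```text
L hoodtop scene 826 (array([ 554.7, -294.7]), array([ 69.7, 110.1]), 20.1) mean [ 0.5617 -0.29    0.1204]
L hoodtop side 569 (array([ 549.3, -292.7]), array([ 68. , 109.1]), 19.9) mean [ 0.5415 -0.2826  0.1204]
L hoodtop both (array([ 552.5, -293.8]), array([ 73.2, 113.1]), 19.9)
L bar scene 73 (array([ 554.6, -294. ]), array([10.2, 40.1]), 18.6) mean [ 0.5556 -0.294   0.1542]
L bar side 39 (array([ 547. , -292.7]), array([10. , 34.7]), 14.3) mean [ 0.5471 -0.2894  0.1541]
L bar both (array([ 552.1, -294.7]), array([15.6, 40.8]), 19.9)
L flange scene 267 (array([ 573.3, -273.6]), array([ 72. , 141.9]), 50.3) mean [ 0.5766 -0.2755  0.0085]
L flange side 107 (array([ 520.4, -289.5]), array([142.9,  63.5]), 77.2) mean [ 0.5279 -0.2752  0.0085]
L flange both (array([ 552.8, -294.3]), array([ 85. , 128.4]), 19.1)
C hoodtop scene 1129 (array([597.6,   3.1]), array([ 69.6, 108. ]), 12.5) mean [0.6047 0.0053 0.1205]
C hoodtop side 907 (array([592.7,   4.8]), array([ 69.3, 110.1]), 11.7) mean [0.5832 0.0135 0.1205]
C hoodtop both (array([595.1,   4.6]), array([ 74.1, 111.5]), 11.7)
C bar scen
[... 1815 characters left out ...]
.3) mean [0.3717 0.0678 0.0167]
dish side 269 (array([372.4,  66.3]), array([62.5, 66.9]), 62.0) mean [0.3758 0.0631 0.0171]
dish both (array([373.5,  66.3]), array([63.5, 68.7]), 62.0)
dial scene 167 (array([711.2, 166.9]), array([21.9, 21.3]), 51.1) mean [0.7131 0.1669 0.0235]
dial side 120 (array([703.3, 169.5]), array([21.3, 21.8]), 80.2) mean [0.7013 0.1699 0.0226]
dial both (array([707.1, 168.4]), array([21.7, 29.4]), 76.0)
bracket scene 87 (array([ 698.6, -165.1]), array([75.2,  2.4]), 60.1) mean [ 0.6986 -0.1654  0.0192]
bracket side 78 (array([ 689.9, -177. ]), array([50.8,  6.8]), 59.1) mean [ 0.6896 -0.1777  0.0185]
bracket both (array([ 696.8, -165.5]), array([77.7,  6.8]), 59.1)
```

Both views agree. The left case L is at (0.552,-0.294), yaw 19.7°. The centre case C is at (0.595,0.004), yaw 11.8°. The backstop corner is at about (0.5035,0.298), yaw -7°. I'll try C first: turn to align the jaws, then move over it.

Emit:
drive_tool([
  [0, 0, 0, 0, 0, -10.5, 1],
  [0, 0, 0, 0, 0, -10.5, 1],
  [0, 0, 0, 0, 0, -10.5, 1],
  [0, 0, 0, 0, 0, -10.5, 1],
  [0, 0, 0, 0, 0, -10.5, 1],
], squeeze=25)

```text
time: 0.72
position: [0.1545, -0.6051, 0.2219]
tool_rot: [0.833, 0.553, 0.0, -0.001]
ft_force: [-0.9, -0.3, -0.2]
grip_width: 0.0873
```

Emit:
drive_tool([
  [0, 0, 0, 0, 0, -10.5, 1],
  [0, 0, 0, 0, 0, -10.5, 1],
  [0, 0, 0, 0, 0, -10.5, 1],
  [0.03, 0.03, 0, 0, 0, -3.5, 1],
  [0.035, 0.037, 0, 0, 0, 0, 1],
])

```text
time: 1.35
position: [0.209, -0.5293, 0.2219]
tool_rot: [0.631, 0.776, 0.0, -0.0]
ft_force: [-0.4, 0.6, 0.2]
grip_width: 0.0868
```

Emit:
drive_tool([
  [0.035, 0.037, 0, 0, 0, 0, 1],
  [0.035, 0.037, 0, 0, 0, 0, 1],
  [0.035, 0.037, 0, 0, 0, 0, 1],
  [0.035, 0.037, 0, 0, 0, 0, 1],
  [0.035, 0.037, 0, 0, 0, 0, 1],
])

```text
time: 1.98
position: [0.3548, -0.319, 0.2224]
tool_rot: [0.631, 0.776, 0.0, -0.0]
ft_force: [1.0, -1.4, -0.2]
grip_width: 0.0874
```

Emit:
drive_tool([
  [0.035, 0.037, 0, 0, 0, 0, 1],
  [0.035, 0.037, 0, 0, 0, 0, 1],
  [0.035, 0.037, 0, 0, 0, 0, 1],
  [0.035, 0.037, 0, 0, 0, 0, 1],
  [0.035, 0.037, 0, 0, 0, 0, 1],
])

```text
time: 2.6
position: [0.5001, -0.1098, 0.2223]
tool_rot: [0.631, 0.776, -0.0, -0.0]
ft_force: [-0.0, -0.5, 0.4]
grip_width: 0.087
```

```bash
cat >> h.py <<'E'
from scipy.spatial.transform import Rotation as Rn
def goal(p,yaw=None):
    """remaining shift in tool axes to p, and turn about tool z to have tool y at yaw (deg)"""
    o=robot.get_obs(); R=Rn.from_quat(o['tool_rot']).as_matrix(); y=R[:,1]; a=np.degrees(np.arctan2(y[1],y[0]))
    print("t",round(o['time'],2),"pos",np.round(o['position'],4),"q",np.round(o['q'],2),"yang",round(a,2),"z",np.round(R[:,2],3),"F",np.round(o['ft_force'],1),"w",round(o['grip_width'],4))
    print("shift",np.round(R.T@(np.array(p)-o['position']),4), "turnz",None if yaw is None else round(a-yaw,2))
E
python3 -c "
from h import *
goal([.595,.004,.125],11.8)"
```

```text
t 2.6 pos [ 0.5001 -0.1098  0.2223] q [-0.43  0.38  1.71 -0.    1.05 -0.64] yang 11.82 z [-0.  0. -1.] F [-0.  -0.5  0.4] w 0.087
shift [0.092  0.1163 0.0973] turnz 0.02
```

Emit:
drive_tool([
  [0.031, 0.039, 0, 0, 0, 0, 1],
  [0.031, 0.039, 0, 0, 0, 0, 1],
  [0.03, 0.0383, 0.01, 0, 0, 0, 1],
  [0, 0, 0.04, 0, 0, 0, 1],
  [0, 0, 0.03, 0, 0, 0, 1],
])

```text
time: 3.22
position: [0.594, 0.0035, 0.1408]
tool_rot: [0.63, 0.777, -0.0, -0.001]
ft_force: [0.3, -0.1, 0.3]
grip_width: 0.0869
```

Emit:
drive_tool([
  [0, 0, 0.0165, 0, 0, 0, 1],
  [0, 0, 0, 0, 0, 0, 0],
  [0, 0, 0, 0, 0, 0, 0],
  [0, 0, 0, 0, 0, 0, 0],
  [0, 0, 0, 0, 0, 0, 0],
])

```text
time: 3.85
position: [0.595, 0.0023, 0.1271]
tool_rot: [0.631, 0.776, 0.0, 0.001]
ft_force: [0.3, 0.3, -1.4]
grip_width: 0.0549
```

```bash
python3 -c "
from h import *
goal([.595,.004,.125],11.8)"
```

```text
t 3.85 pos [0.595  0.0023 0.1271] q [-0.18  0.61  1.6  -0.    0.93 -0.39] yang 11.81 z [ 0.002 -0.    -1.   ] F [ 0.3  0.3 -1.4] w 0.0549
shift [0.0017 0.0003 0.0021] turnz 0.01
```

Emit:
drive_tool([
  [0, 0, 0, 0, 0, 0, 0],
  [0, 0, 0, 0, 0, 0, 0],
  [0, 0, 0, 0, 0, 0, 0],
  [0, 0, 0, 0, 0, 0, 0],
  [0, 0, 0, 0, 0, 0, 0],
])

```text
time: 4.47
position: [0.5944, 0.0025, 0.1259]
tool_rot: [0.631, 0.776, -0.0, -0.0]
ft_force: [-0.4, -0.1, -0.1]
grip_width: 0.0137
```

Emit:
drive_tool([
  [0, 0, 0, 0, 0, 0, 0],
  [0, 0, -0.01, 0, 0, 0, 0],
  [0, 0, -0.02, 0, 0, 0, 0],
  [0, 0, -0.03, 0, 0, 0, 0],
  [0, 0, -0.03, 0, 0, 0, 0],
])

```text
time: 5.1
position: [0.5942, 0.0025, 0.2173]
tool_rot: [0.631, 0.776, -0.0, -0.0]
ft_force: [-0.1, 0.2, -1.7]
grip_width: 0.0138
```

Emit:
drive_tool([
  [0, 0, -0.03, 0, 0, 0, 0],
  [0, 0, -0.01, 0, 0, 0, 0],
  [0, 0, 0, 0, 0, 0, 0],
])

```text
time: 5.48
position: [0.5944, 0.0025, 0.2565]
tool_rot: [0.631, 0.776, 0.0, 0.0]
ft_force: [0.7, 0.5, -2.2]
grip_width: 0.0138
```

```bash
python3 - <<'E'
from h import *
goal([.595,.004,.255],11.8)
out=[]
for n in ("scene","side"):
    im,d=robot.camera(n); cv2.imwrite(f"pics/{n}1.png",im); np.save(f"pics/{n}1.npy",d); out.append(im)
a=out[0][120:320,170:370]; b=out[1][100:300,160:360]
cv2.imwrite("pics/c1.png",cv2.resize(np.hstack([a,b]),(800,400)))
E
```

```text
t 5.47 pos [0.5944 0.0025 0.2565] q [-0.18  0.45  1.47 -0.    1.22 -0.39] yang 11.81 z [ 0.001 -0.    -1.   ] F [ 0.7  0.5 -2.2] w 0.0138
shift [0.0014 0.0009 0.0015] turnz 0.01
```

View pics/c1.png

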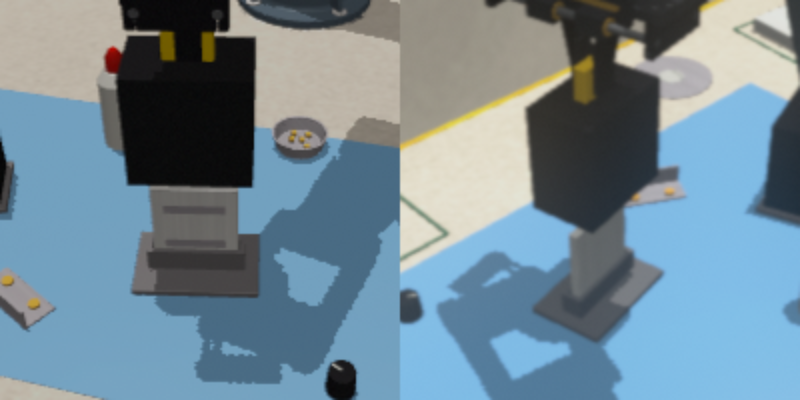

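It is bare grey metal on both sides in C: the plate at crop (195,215) left and (600,250) right. So L holds the display. I'll lower hood C back onto its foot, release it, and go to L.

Emit:
drive_tool([
  [0, 0, 0.03, 0, 0, 0, 0],
  [0, 0, 0.035, 0, 0, 0, 0],
  [0, 0, 0.03, 0, 0, 0, 0],
  [0, 0, 0.02, 0, 0, 0, 0],
  [0, 0, 0.01, 0, 0, 0, 0],
])

```text
time: 6.2
position: [0.5927, 0.0027, 0.1284]
tool_rot: [0.631, 0.776, -0.001, -0.002]
ft_force: [-0.5, -0.6, -0.9]
grip_width: 0.014
```

Emit:
drive_tool([
  [0, 0, 0.004, 0, 0, 0, 0],
  [0, 0, 0, 0, 0, 0, 0],
  [0, 0, 0, 0, 0, 0, 0.5],
  [0, 0, 0, 0, 0, 0, 1],
  [0, 0, 0, 0, 0, 0, 1],
])

```text
time: 6.82
position: [0.5948, 0.0024, 0.1277]
tool_rot: [0.631, 0.776, 0.0, 0.001]
ft_force: [0.1, 0.3, -0.0]
grip_width: 0.0362
```

Emit:
drive_tool([
  [0, 0, 0, 0, 0, 0, 1],
  [0, 0, -0.03, 0, 0, 0, 1],
  [0, 0, -0.05, 0, 0, 0, 1],
  [0, 0, 0, 0, 0, -7.9, 1],
  [-0.05, -0.026, 0, 0, 0, 0, 1],
])

```text
time: 7.45
position: [0.5876, -0.051, 0.2082]
tool_rot: [0.573, 0.82, 0.001, 0.001]
ft_force: [0.1, -1.2, -1.0]
grip_width: 0.0832
```

Emit:
drive_tool([
  [-0.05, -0.026, 0, 0, 0, 0, 1],
  [-0.05, -0.026, 0, 0, 0, 0, 1],
  [-0.05, -0.026, 0, 0, 0, 0, 1],
  [-0.045, -0.025, 0, 0, 0, 0, 1],
  [-0.02, -0.011, 0, 0, 0, 0, 1],
])

```text
time: 8.07
position: [0.5514, -0.2971, 0.207]
tool_rot: [0.577, 0.817, -0.0, 0.0]
ft_force: [0.8, 0.8, 0.4]
grip_width: 0.0867
```

```bash
python3 - <<'E'
from h import *
goal([.5523,-.2942,.126],19.7)
import cv2
for n in ("side",):
    im,P=clean(n); V=cv2.cvtColor(im,cv2.COLOR_BGR2HSV)[...,2]
    Q=P[(P[...,2]>.1)&(P[...,2]<.13)&near(P,(.595,.004),.075)&(V<80)]
    print(rect(trim(Q)),Q.mean(0))
E
```

```text
t 8.07 pos [ 0.5514 -0.2971  0.207 ] q [-0.67  0.55  1.45 -0.    1.15 -1.01] yang 19.54 z [ 0.    -0.001 -1.   ] F [0.8 0.8 0.4] w 0.0867
shift [0.0025 0.0018 0.081 ] turnz -0.16
(array([592.2,   4.9]), array([ 68.2, 111.1]), 11.5) [0.58024762 0.01856132 0.11703968]
```

Emit:
drive_tool([
  [0.0025, 0.0018, 0.03, 0, 0, 0, 1],
  [0, 0, 0.03, 0, 0, 0, 1],
  [0, 0, 0.02, 0, 0, 0, 1],
  [0, 0, 0.001, 0, 0, 0, 0],
  [0, 0, 0, 0, 0, 0, 0],
])

```text
time: 8.75
position: [0.5535, -0.2905, 0.1267]
tool_rot: [0.575, 0.818, 0.0, 0.0]
ft_force: [0.4, -1.0, 0.4]
grip_width: 0.0745
```

Emit:
drive_tool([
  [0, 0, 0, 0, 0, 0, 0],
  [0, 0, 0, 0, 0, 0, 0],
  [0, 0, 0, 0, 0, 0, 0],
  [0, 0, 0, 0, 0, 0, 0],
  [0, 0, 0, 0, 0, 0, 0],
])

```text
time: 9.38
position: [0.5529, -0.2913, 0.1261]
tool_rot: [0.576, 0.818, 0.0, 0.0]
ft_force: [-1.4, 0.1, -0.8]
grip_width: 0.0251
```

Emit:
drive_tool([
  [0, 0, 0, 0, 0, 0, 0],
  [0, 0, 0, 0, 0, 0, 0],
  [0, 0, 0, 0, 0, 0, 0],
  [0, 0, -0.01, 0, 0, 0, 0],
  [0, 0, -0.02, 0, 0, 0, 0],
])

```text
time: 10.0
position: [0.5523, -0.2909, 0.1559]
tool_rot: [0.576, 0.818, 0.0, -0.001]
ft_force: [-0.3, -0.3, -2.0]
grip_width: 0.0139
```

Emit:
drive_tool([
  [0, 0, -0.03, 0, 0, 0, 0],
  [0, 0, -0.03, 0, 0, 0, 0],
  [0, 0, -0.03, 0, 0, 0, 0],
  [0, 0, -0.015, 0, 0, 0, 0],
  [0, 0, 0, 0, 0, 0, 0],
])

```text
time: 10.62
position: [0.5534, -0.2916, 0.2623]
tool_rot: [0.576, 0.818, -0.0, 0.001]
ft_force: [0.0, 0.1, -2.2]
grip_width: 0.0137
```

```bash
python3 - <<'E'
from h import *
goal([.5523,-.2942,.126],19.7)
im,P=clean("scene"); cv2.imwrite("pics/s2.png",im)
im2,P2=clean("side"); cv2.imwrite("pics/d2.png",im2)
cv2.imwrite("pics/c2.png",cv2.resize(np.hstack([im[100:300,60:260],im2[60:260,260:460]]),(800,400)))
for p in (P,P2): print("tall stuff at drop site",(near(p,(.602,-.435),.09)&(p[...,2]>.012)).sum())
E
```

```text
t 10.62 pos [ 0.5534 -0.2916  0.2623] q [-0.66  0.49  1.39  0.    1.26 -1.01] yang 19.72 z [ 0.002 -0.002 -1.   ] F [ 0.   0.1 -2.2] w 0.0137
shift [-0.0018 -0.0021  0.1363] turnz 0.02
tall stuff at drop site 0
tall stuff at drop site 0
```

View pics/c2.png

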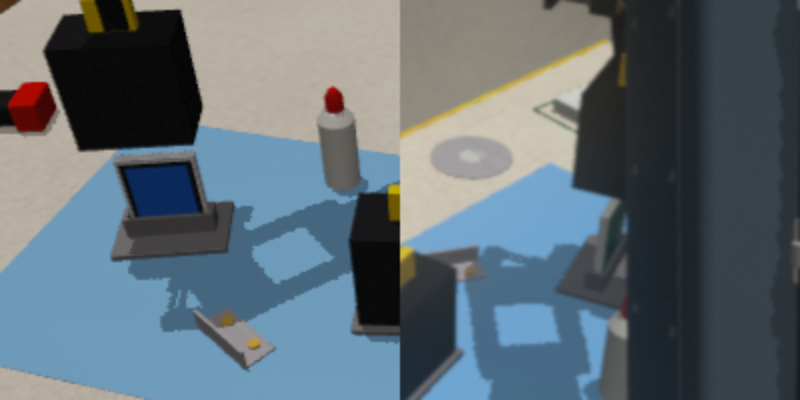

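L holds the display, with the blue screen at crop (163,188) facing away from the robot, which is the direction needed. The drop site is clear, so I'll set the hood down 150 mm to the case's -y side.

Emit:
drive_tool([
  [-0.03, 0, 0, 0, 0, 0, 0],
  [-0.05, 0, 0, 0, 0, 0, 0],
  [-0.045, 0, 0, 0, 0, 0, 0],
  [-0.025, 0, 0.02, 0, 0, 0, 0],
  [0, 0, 0.035, 0, 0, 0, 0],
])

```text
time: 11.35
position: [0.6038, -0.4353, 0.2044]
tool_rot: [0.576, 0.817, -0.0, 0.001]
ft_force: [-0.5, 0.5, -2.6]
grip_width: 0.0141
```

Emit:
drive_tool([
  [0, 0, 0.035, 0, 0, 0, 0],
  [0, 0, 0.03, 0, 0, 0, 0],
  [0, 0, 0.015, 0, 0, 0, 0],
  [0, 0, 0.006, 0, 0, 0, 0],
  [0, 0, 0.002, 0, 0, 0, 0],
])

```text
time: 11.98
position: [0.6038, -0.4328, 0.1184]
tool_rot: [0.576, 0.818, -0.0, 0.0]
ft_force: [-0.4, -0.6, -0.5]
grip_width: 0.0139
```

```bash
python3 -c "
from h import *
goal([.5523,-.2942,.118],19.7)"
```

```text
t 11.97 pos [ 0.6038 -0.4328  0.1184] q [-0.77  0.8   1.18  0.    1.16 -1.12] yang 19.71 z [ 0.001 -0.001 -1.   ] F [-0.4 -0.6 -0.5] w 0.0139
shift [ 0.1479 -0.0018  0.0003] turnz 0.01
```

Emit:
drive_tool([
  [0, 0, 0.0005, 0, 0, 0, 0.3],
  [0, 0, 0, 0, 0, 0, 0.5],
  [0, 0, 0, 0, 0, 0, 0.6],
  [0, 0, 0, 0, 0, 0, 0.6],
  [0, 0, -0.01, 0, 0, 0, 0.6],
])

```text
time: 12.6
position: [0.6029, -0.4319, 0.127]
tool_rot: [0.576, 0.818, 0.0, -0.001]
ft_force: [0.4, 0.9, 0.3]
grip_width: 0.0502
```

Emit:
drive_tool([
  [0, 0, -0.04, 0, 0, 0, 0.6],
  [0, 0, -0.04, 0, 0, 0, 0.6],
  [0.05, 0, 0, 0, 0, 0, 0.6],
  [0.05, 0, 0, 0, 0, 0, 0.6],
  [0.05, 0, 0, 0, 0, 0, 0.6],
])

```text
time: 13.22
position: [0.5525, -0.2901, 0.2086]
tool_rot: [0.576, 0.818, 0.0, 0.001]
ft_force: [1.1, 0.7, -0.2]
grip_width: 0.0524
```

```bash
python3 - <<'E'
from h import *
goal([.5523,-.2942,.12],19.7)
for n in ("scene","side"):
    im,P=clean(n); cv2.imwrite(f"pics/{n}3.png",im)
    H,S,V=cv2.split(cv2.cvtColor(im,cv2.COLOR_BGR2HSV))
    im,P0=cloud(n) if 0 else (im,P)
    for lab,c,lo,hi,r in (("disp top",(.552,-.294),.1,.112,.05),("disp all",(.552,-.294),.04,.112,.05),("slot",(.552,-.294),.026,.036,.05),("hoodtop",(.604,-.435),.105,.118,.08),("flange",(.552,-.294),.005,.011,.08)):
        Q=P[(P[...,2]>lo)&(P[...,2]<hi)&near(P,c,r)&(True if lab!="flange" else (S<90))]
        if len(Q)>8: Q=trim(Q); print(n,lab,len(Q),rect(Q),np.round(Q.mean(0),4))
E
```

```text
t 13.22 pos [ 0.5525 -0.2901  0.2086] q [-0.66  0.54  1.45  0.    1.15 -1.01] yang 19.69 z [ 0.001 -0.001 -1.   ] F [ 1.1  0.7 -0.2] w 0.0524
shift [-0.0036 -0.0017  0.0886] turnz -0.01
scene disp top 185 (array([ 554.7, -292.8]), array([ 9.5, 78.7]), 20.3) [ 0.5555 -0.294   0.1058]
scene disp all 964 (array([ 555.4, -294.4]), array([ 9.9, 83.1]), 20.7) [ 0.5561 -0.2928  0.0778]
scene slot 218 (array([ 558.7, -292.9]), array([15.9, 95. ]), 22.3) [ 0.5593 -0.2908  0.0317]
scene hoodtop 959 (array([ 608.1, -435.3]), array([ 69. , 111.6]), 20.3) [ 0.6153 -0.4266  0.1121]
scene flange 697 (array([ 554.1, -295.1]), array([ 84.1, 124.7]), 20.2) [ 0.5697 -0.282   0.0084]
side disp top 38 (array([ 542.6, -276.6]), array([ 7.2, 46.3]), 18.8) [ 0.5418 -0.2748  0.1062]
side disp all 171 (array([ 542.3, -276.2]), array([ 8.5, 48.1]), 17.4) [ 0.539  -0.2686  0.0795]
side slot 77 (array([ 536.3, -278.5]), array([19.3, 61.4]), 3.7) [ 0.5366 -0.2674  0.0313]
side flange 317 (array([ 553.1, -290.3]), array([ 74.5, 119.4]), 20.5) [ 0.5462 -0.2574  0.0085]
```

The display is at (0.5525,-0.294), yaw about 20°, top at 0.107, and the hood stands at z≈0.112. Next: descend, grasp the top 30 mm of the display and lift.

Emit:
drive_tool([
  [-0.0037, -0.0013, 0.04, 0, 0, 0, 0.6],
  [0, 0, 0.04, 0, 0, 0, 0.6],
  [0, 0, 0.035, 0, 0, 0, 0.6],
  [0, 0, 0.0155, 0, 0, 0, 0.6],
  [0, 0, 0, 0, 0, 0, 0],
], squeeze=25)

```text
time: 13.95
position: [0.5529, -0.2955, 0.0765]
tool_rot: [0.576, 0.818, -0.0, -0.001]
ft_force: [-0.0, 0.3, -0.4]
grip_width: 0.0476
```

Emit:
drive_tool([
  [0, 0, 0, 0, 0, 0, 0],
  [0, 0, 0, 0, 0, 0, 0],
  [0, 0, 0, 0, 0, 0, 0],
  [0, 0, 0, 0, 0, 0, 0],
  [0, 0, 0, 0, 0, 0, 0],
])

```text
time: 14.58
position: [0.5531, -0.2953, 0.0776]
tool_rot: [0.576, 0.818, -0.0, 0.0]
ft_force: [-0.6, 0.1, 3.8]
grip_width: 0.0099
```

Emit:
drive_tool([
  [0, 0, 0, 0, 0, 0, 0],
  [0, 0, -0.01, 0, 0, 0, 0],
  [0, 0, -0.02, 0, 0, 0, 0],
  [0, 0, -0.035, 0, 0, 0, 0],
  [0, 0, -0.04, 0, 0, 0, 0],
])

```text
time: 15.2
position: [0.5523, -0.2947, 0.1823]
tool_rot: [0.576, 0.818, 0.0, -0.001]
ft_force: [0.1, 0.5, -1.5]
grip_width: 0.01
```

Emit:
drive_tool([
  [0, 0, -0.04, 0, 0, 0, 0],
  [0, 0, -0.025, 0, 0, 0, 0],
  [0, 0, 0, 0, 0, 0, 0],
])

```text
time: 15.58
position: [0.554, -0.2959, 0.2494]
tool_rot: [0.576, 0.818, -0.0, 0.003]
ft_force: [0.6, -0.1, -1.7]
grip_width: 0.0095
```

```bash
cat >> h.py <<'E'
def place(O,yaw,ztool,xt=.005,yt=0):
    """tool pose that puts the tool at backstop-frame (xt,yt,ztool), y along face normal; prints shift/turn in tool axes"""
    B=Rn.from_euler('z',yaw,degrees=True)*Rn.from_euler('y',-25,degrees=True); M=B.as_matrix()  # x_b up 25 deg
    T=np.column_stack([M[:,1],M[:,0],-M[:,2]])
    p=np.array(O)+M@np.array([xt,yt,ztool])
    o=robot.get_obs(); R=Rn.from_quat(o['tool_rot']).as_matrix()
    rel=Rn.from_matrix(R.T@T).as_rotvec(degrees=True)
    print("target",np.round(p,4),"world delta",np.round(p-o['position'],4),"tool shift",np.round(R.T@(p-o['position']),4),"turn",np.round(rel,2),"in goal axes",np.round(T.T@(p-o['position']),4))
E
python3 - <<'E'
from h import *
goal([.5,.3,.25],-7)
place((.5035,.298,.032),-7,.070)
place((.5035,.298,.032),-7,.150)
for n in ("scene","side"):
    im,P=clean(n); cv2.imwrite(f"pics/{n}4.png",im)
    H,S,V=cv2.split(cv2.cvtColor(im,cv2.COLOR_BGR2HSV)); m=near(P,(.5525,-.294),.06)&(P[...,2]>.16)&(P[...,2]<.235)&(V>60)
    Q=P[m]
    if len(Q)>20: Q=trim(Q); print(n,len(Q),rect(Q),np.round(Q.mean(0),4),np.percentile(Q[:,2],[1,99]))
E
```

```text
t 15.57 pos [ 0.554  -0.2959  0.2494] q [-0.67  0.5   1.4   0.    1.24 -1.01] yang 19.72 z [ 0.004 -0.003 -1.   ] F [ 0.6 -0.1 -1.7] w 0.0095
shift [ 0.5792  0.1502 -0.0027] turnz 26.72
target [0.4786 0.3011 0.0976] world delta [-0.0753  0.597  -0.1519] tool shift [0.5881 0.1301 0.1496] turn [-24.32  -5.62  26.33] in goal axes [ 0.5834 -0.1979  0.0753]
target [0.4451 0.3052 0.1701] world delta [-0.1089  0.6011 -0.0794] tool shift [0.6029 0.1001 0.077 ] turn [-24.32  -5.62  26.33] in goal axes [ 0.5834 -0.1979 -0.0047]
scene 649 (array([ 559.4, -293.3]), array([ 8.2, 81.7]), 20.5) [ 0.5585 -0.2929  0.2132] [0.18360911 0.2348042 ]
side 100 (array([ 539.9, -262.2]), array([ 8.9, 17.4]), 21.6) [ 0.5377 -0.2591  0.2103] [0.18263264 0.23453987]
```

Emit:
drive_tool([
  [0.03, 0.005, 0, 0, 0, 0, 0],
  [0.05, 0.009, 0, 0, 0, 0, 0],
  [0.05, 0.009, 0, 0, 0, 0, 0],
  [0.05, 0.009, 0, 0, 0, 0, 0],
  [0.05, 0.009, 0, 0, 0, 0, 0],
])

```text
time: 16.3
position: [0.5123, -0.0629, 0.2451]
tool_rot: [0.576, 0.818, -0.0, -0.002]
ft_force: [0.7, 1.2, -1.2]
grip_width: 0.0096
```

Emit:
drive_tool([
  [0.05, 0.009, 0, 0, 0, 0, 0],
  [0.05, 0.009, 0, 0, 0, 0, 0],
  [0.05, 0.009, 0, 0, 0, 0, 0],
  [0.05, 0.009, 0, 0, 0, 0, 0],
  [0.05, 0.009, 0, 0, 0, 0, 0],
])

```text
time: 16.92
position: [0.4703, 0.1871, 0.2452]
tool_rot: [0.576, 0.818, -0.001, -0.001]
ft_force: [0.7, -0.4, -0.9]
grip_width: 0.01
```

Emit:
drive_tool([
  [0.05, 0.008, 0, 0, 0, 0, 0],
  [0.04, 0.006, 0, 0, 0, 0, 0],
  [0, 0, 0, 0, 0, 9, 0],
  [0, 0, 0, 0, 0, 9, 0],
  [0, 0, 0, 0, 0, 8.7, 0],
])

```text
time: 17.55
position: [0.4533, 0.275, 0.2449]
tool_rot: [0.75, 0.661, -0.002, -0.001]
ft_force: [0.1, -0.4, -1.1]
grip_width: 0.0102
```

Emit:
drive_tool([
  [0, 0, 0, -5, 0, 0, 0],
  [0, 0, 0, -8, 0, 0, 0],
  [0, 0, 0, -8, 0, 0, 0],
  [0, 0, 0, -4, 0, 0, 0],
  [0, 0, 0, 0, 0, 0, 0],
])

```text
time: 18.18
position: [0.4519, 0.2745, 0.2446]
tool_rot: [0.731, 0.648, 0.14, 0.161]
ft_force: [0.4, -1.1, -1.0]
grip_width: 0.0096
```

```bash
python3 - <<'E'
from h import *
goal([.5,.3,.25],-7)
place((.5035,.298,.032),-7,.070)
place((.5035,.298,.032),-7,.090,.009)
E
```

```text
t 18.18 pos [0.4519 0.2745 0.2446] q [ 0.47  0.28  1.89 -0.4   0.64  0.88] yang -6.8 z [ 0.414 -0.053 -0.909] F [ 0.4 -1.1 -1. ] w 0.0096
shift [0.0311 0.0429 0.0136] turnz 0.2
target [0.4786 0.3011 0.0976] world delta [ 0.0267  0.0265 -0.147 ] tool shift [ 0.0301 -0.0401  0.1432] turn [-0.34  0.15  0.18] in goal axes [ 0.0296 -0.041   0.1431]
target [0.4738 0.3016 0.1174] world delta [ 0.022   0.0271 -0.1272] tool shift [ 0.03   -0.0362  0.1232] turn [-0.34  0.15  0.18] in goal axes [ 0.0296 -0.037   0.1231]
```

Emit:
drive_tool([
  [0.015, -0.0175, 0.02, 0, 0, 0, 0],
  [0.015, -0.0175, 0.02, 0, 0, 0, 0],
  [0, 0, 0.025, 0, 0, 0, 0],
  [0, 0, 0.018, 0, 0, 0, 0],
  [0, 0, 0, 0, 0, 0, 0],
])

```text
time: 18.8
position: [0.4622, 0.3037, 0.1554]
tool_rot: [0.732, 0.647, 0.142, 0.162]
ft_force: [0.3, -0.0, -1.8]
grip_width: 0.01
```

```bash
cat > chk.py <<'E'
from h import *
import sys
goal([.5,.3,.25],-7)
place((.5035,.298,.032),-7,.070)
O=np.array((.5035,.298,.032)); M=(Rn.from_euler('z',-7,degrees=True)*Rn.from_euler('y',-25,degrees=True)).as_matrix()
for n in ("scene","side"):
    im,P=clean(n); cv2.imwrite(f"pics/{n}_{sys.argv[1]}.png",im)
    H,S,V=[x.astype(int) for x in cv2.split(cv2.cvtColor(im,cv2.COLOR_BGR2HSV))]
    b=(P-O)@M; X,Y,Z=[b[...,i] for i in range(3)]
    def pr(l,m):
        q=b[m]
        if len(q)>10: print(n,l,len(q),"med",np.round(np.median(q,0),4),"x2-98",np.round(np.percentile(q[:,0],[2,98]),4),"y",np.round(np.percentile(q[:,1],[1,99]),4),"z",np.round(np.percentile(q[:,2],[1,99]),4))
    box=(abs(X)<.05)&(abs(Y)<.07)&(Z>-.01)&(Z<.18)
    pr("lip",box&(S>150)&(H>18)&(H<35))
    pr("face",box&(S>120)&(H>100)&(H<130)&(abs(X)<.004)&(Z>.012)&(Z<.05))
    m=box&(X>.003)&(X<.03)&(Z>.012)&~((H>18)&(H<35)&(S>150))&~((abs(Y)<.025)&(Z>float(sys.argv[2]))); pr("plate",m)
    q=b[m]
    if len(q)>50:
        c=np.median(q[:,0]); q=q[abs(q[:,0]-c)<.005]; A=np.c_[q[:,1:],np.ones(len(q))]; s=np.linalg.lstsq(A,q[:,0],rcond=None)[0]; print("  plane dx/dy,dx/dz deg",np.degrees(s[:2]),"x0",s[2])
    pr("green",box&(H>40)&(H<90)&(S>80))
E
python3 chk.py 5 .10
python3 - <<'E'
import cv2,numpy as np
a=cv2.imread('pics/scene_5.png')[90:290,330:530];b=cv2.imread('pics/side_5.png')[200:400,60:260]
cv2.imwrite('pics/c5.png',cv2.resize(np.hstack([a,b]),(800,400)))
E
```

```text
t 18.8 pos [0.4622 0.3037 0.1554] q [ 0.52  0.47  1.92 -0.6   0.47  1.15] yang -7.03 z [ 0.417 -0.054 -0.907] F [ 0.3 -0.  -1.8] w 0.01
shift [ 0.0008  0.0742 -0.0698] turnz -0.03
target [0.4786 0.3011 0.0976] world delta [ 0.0164 -0.0026 -0.0579] tool shift [-0.0005 -0.0093  0.0595] turn [-0.14  0.13 -0.03] in goal axes [-0.0006 -0.0094  0.0595]
scene lip 223 med [0.0259 0.0038 0.0051] x2-98 [0.0218 0.0291] y [-0.0512  0.0506] z [0.0008 0.009 ]
scene face 991 med [0.0001 0.0013 0.0311] x2-98 [-0.0027  0.0029] y [-0.0517  0.0518] z [0.0125 0.0495]
scene plate 1392 med [0.0195 0.0021 0.0918] x2-98 [0.0128 0.0227] y [-0.0393  0.0395] z [0.0333 0.1578]
  plane dx/dy,dx/dz deg [0.13074156 0.60569976] x0 0.018541696462538566
side plate 209 med [0.0093 0.037  0.1241] x2-98 [0.0086 0.0165] y [0.0239 0.0419] z [0.0744 0.1626]
  plane dx/dy,dx/dz deg [5.04773228 0.97289673] x0 0.004528804595698849
```

View pics/c5.png

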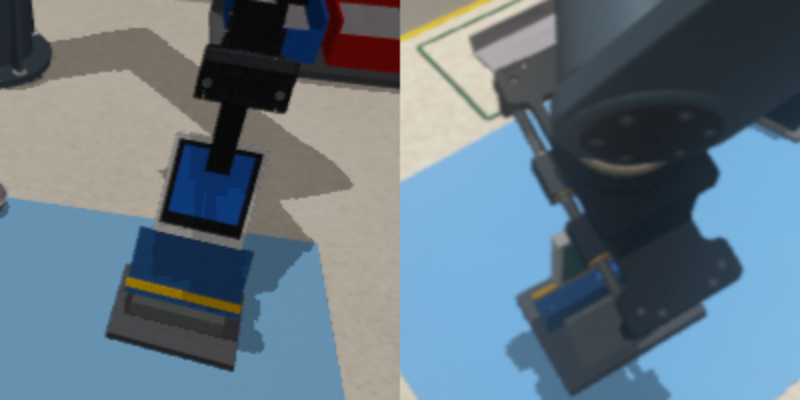

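The plate is parallel to the face (within 1°), centred, and its back is about 9 mm in front of the face. The crop shows the display at (212,190) above the backstop with the screen outwards. I'll descend along the slope.

Emit:
drive_tool([
  [0, 0, 0.015, 0, 0, 0, 0],
  [0, -0.002, 0.018, 0, 0, 0, 0],
  [0, -0.002, 0.014, 0, 0, 0, 0],
  [0, -0.001, 0.008, 0, 0, 0, 0],
  [0, 0, 0, 0, 0, 0, 0],
])

```text
time: 19.52
position: [0.4804, 0.3021, 0.1046]
tool_rot: [0.731, 0.647, 0.143, 0.162]
ft_force: [0.2, 0.8, -1.5]
grip_width: 0.01
```

```bash
python3 chk.py 6 .07
```

```text
t 19.52 pos [0.4804 0.3021 0.1046] q [ 0.5   0.58  1.93 -0.77  0.36  1.31] yang -6.98 z [ 0.419 -0.052 -0.907] F [ 0.2  0.8 -1.5] w 0.01
shift [ 0.0003  0.0793 -0.1235] turnz 0.02
target [0.4786 0.3011 0.0976] world delta [-0.0017 -0.001  -0.007 ] tool shift [-0.0012 -0.0044  0.0057] turn [-0.03  0.02  0.02] in goal axes [-0.0012 -0.0044  0.0057]
scene lip 225 med [ 0.0263 -0.0002  0.0051] x2-98 [0.0216 0.029 ] y [-0.051   0.0493] z [0.0005 0.009 ]
scene face 174 med [-0.0001 -0.0434  0.0312] x2-98 [-0.0031  0.0031] y [-0.0525  0.0526] z [0.0124 0.0493]
scene plate 1510 med [0.0148 0.0022 0.049 ] x2-98 [0.0115 0.0178] y [-0.0405  0.0416] z [0.0126 0.1046]
  plane dx/dy,dx/dz deg [-0.13491601  0.32588323] x0 0.014493482001942256
side plate 239 med [0.0087 0.0358 0.1627] x2-98 [0.0036 0.0288] y [0.0286 0.0422] z [0.0415 0.1718]
  plane dx/dy,dx/dz deg [3.85292102 2.65927743] x0 -0.0009951955555449806
```

Emit:
drive_tool([
  [0, -0.002, 0.002, 0, 0, 0, 0],
  [0, -0.002, 0.002, 0, 0, 0, 0],
  [0, 0, 0.001, 0, 0, 0, 0],
  [0, 0, 0, 0, 0, 0, 0],
])

```text
time: 20.12
position: [0.479, 0.3026, 0.0989]
tool_rot: [0.731, 0.647, 0.144, 0.162]
ft_force: [0.6, 0.4, -0.4]
grip_width: 0.0098
```

Emit:
drive_tool([
  [0, 0, 0.001, 0, 0, 0, 0],
  [0, 0, 0, 0, 0, 0, 0],
  [0, 0, 0, 0, 0, 0, 0],
])

```text
time: 20.5
position: [0.4794, 0.3024, 0.098]
tool_rot: [0.731, 0.647, 0.144, 0.162]
ft_force: [0.9, 1.2, -1.4]
grip_width: 0.0099
```

```bash
python3 chk.py 7 .07
```

```text
t 20.5 pos [0.4794 0.3024 0.098 ] q [ 0.5   0.6   1.94 -0.8   0.35  1.35] yang -6.99 z [ 0.42  -0.051 -0.906] F [ 0.9  1.2 -1.4] w 0.0099
shift [ 1.00e-04  8.31e-02 -1.29e-01] turnz 0.01
target [0.4786 0.3011 0.0976] world delta [-0.0008 -0.0014 -0.0004] tool shift [-0.0015 -0.0007  0.0001] turn [ 0.01 -0.01  0.01] in goal axes [-0.0015 -0.0007  0.0001]
scene lip 219 med [ 0.026  -0.0025  0.0052] x2-98 [0.0224 0.029 ] y [-0.0512  0.0506] z [0.0007 0.0093]
scene face 180 med [ 0.0003 -0.0429  0.031 ] x2-98 [-0.0027  0.0035] y [-0.0525  0.0526] z [0.0128 0.0492]
scene plate 1490 med [0.0112 0.0027 0.0463] x2-98 [0.0078 0.0142] y [-0.0401  0.0421] z [0.0128 0.0988]
  plane dx/dy,dx/dz deg [0.0783454  0.21217391] x0 0.010966224688503036
side plate 139 med [0.0169 0.0355 0.1621] x2-98 [0.0039 0.0292] y [0.0295 0.0421] z [0.0946 0.1667]
  plane dx/dy,dx/dz deg [ 7.57403673 37.1624005 ] x0 -0.09268583777092199
```

Emit:
drive_tool([
  [0, -0.0005, 0.001, 0, 0, 0, 0],
  [0, 0, 0, 0, 0, 0, 0],
])

```text
time: 20.85
position: [0.4795, 0.3026, 0.0972]
tool_rot: [0.731, 0.647, 0.144, 0.162]
ft_force: [0.2, 0.3, 1.9]
grip_width: 0.0095
```

Emit:
drive_tool([
  [0, 0, 0.001, 0, 0, 0, 0],
  [0, 0, 0, 0, 0, 0, 0],
])

```text
time: 21.1
position: [0.4795, 0.3027, 0.0972]
tool_rot: [0.731, 0.647, 0.144, 0.162]
ft_force: [-4.3, 1.0, 10.7]
grip_width: 0.0097
```

Emit:
drive_tool([
  [0, 0, 0, 0, 0, 0, 0],
])

```text
time: 21.22
position: [0.4795, 0.3027, 0.0972]
tool_rot: [0.731, 0.647, 0.144, 0.162]
ft_force: [-4.1, 1.0, 10.3]
grip_width: 0.0099
```

Contact: the force is along the slope, so the foot is on the ledge. I'll ease off, open and withdraw along the slope.

Emit:
drive_tool([
  [0, -0.0005, -0.0012, 0, 0, 0, 0],
  [0, 0, 0, 0, 0, 0, 0.15],
  [0, 0, 0, 0, 0, 0, 0.25],
  [0, 0, 0, 0, 0, 0, 0.35],
  [0, 0, 0, 0, 0, 0, 0.4],
])

```text
time: 21.85
position: [0.4785, 0.3023, 0.0966]
tool_rot: [0.731, 0.647, 0.143, 0.162]
ft_force: [0.7, 0.3, 0.1]
grip_width: 0.0315
```

```bash
python3 chk.py 8 .07
```

```text
t 21.85 pos [0.4785 0.3023 0.0966] q [ 0.5   0.6   1.94 -0.81  0.35  1.36] yang -6.98 z [ 0.419 -0.052 -0.907] F [0.7 0.3 0.1] w 0.0315
shift [ 0.0002  0.0844 -0.13  ] turnz 0.02
target [0.4786 0.3011 0.0976] world delta [ 0.0001 -0.0013  0.001 ] tool shift [-0.0013  0.0007 -0.0008] turn [-0.03  0.01  0.02] in goal axes [-0.0013  0.0007 -0.0008]
scene lip 228 med [0.0261 0.0037 0.0053] x2-98 [0.0226 0.0288] y [-0.0511  0.0506] z [0.0005 0.0092]
scene face 166 med [ 0.0001 -0.0432  0.0305] x2-98 [-0.0026  0.0029] y [-0.0524  0.0523] z [0.0122 0.0494]
scene plate 1442 med [0.0109 0.0025 0.0468] x2-98 [0.0077 0.0139] y [-0.0396  0.0418] z [0.0128 0.0979]
  plane dx/dy,dx/dz deg [ 0.3160311  -0.02752515] x0 0.01090192453433671
side plate 132 med [0.0184 0.0337 0.1573] x2-98 [0.0034 0.0295] y [0.0295 0.0425] z [0.096  0.1651]
  plane dx/dy,dx/dz deg [-12.00926243 -14.71086427] x0 0.06563753378829092
```

Emit:
drive_tool([
  [0, 0, -0.01, 0, 0, 0, 0.4],
  [0, 0, -0.025, 0, 0, 0, 0.4],
  [0, 0, -0.04, 0, 0, 0, 0.4],
  [0, 0, -0.04, 0, 0, 0, 0.4],
  [0, 0, 0, 0, 0, 0, 0.4],
])

```text
time: 22.58
position: [0.4305, 0.3095, 0.2043]
tool_rot: [0.731, 0.647, 0.147, 0.162]
ft_force: [-0.3, 0.5, -0.3]
grip_width: 0.0344
```

```bash
python3 chk.py 9 .5; python3 - <<'E'
import cv2,numpy as np
a=cv2.imread('pics/scene_9.png');b=cv2.imread('pics/side_9.png')
cv2.imwrite('pics/c9.png',np.vstack([cv2.resize(np.hstack([a,b]),(800,300)),cv2.resize(np.hstack([a[170:290,370:490],b[280:400,90:210]]),(600,300))[:, :].copy() if 0 else cv2.copyMakeBorder(cv2.resize(np.hstack([a[170:290,370:490],b[280:400,90:210]]),(600,300)),0,0,0,200,0)]))
E
```

```text
t 22.57 pos [0.4305 0.3095 0.2043] q [ 0.57  0.36  1.93 -0.53  0.56  1.1 ] yang -7.02 z [ 0.424 -0.047 -0.904] F [-0.3  0.5 -0.3] w 0.0344
shift [-0.0009  0.083  -0.0114] turnz -0.02
target [0.4786 0.3011 0.0976] world delta [ 0.0482 -0.0085 -0.1068] tool shift [-0.0031 -0.0014  0.1174] turn [ 0.26 -0.26 -0.01] in goal axes [-0.0026 -0.0008  0.1174]
scene lip 224 med [0.0261 0.0009 0.0053] x2-98 [0.0225 0.0287] y [-0.0511  0.0484] z [0.0007 0.0093]
scene face 170 med [ 0.0001 -0.0425  0.032 ] x2-98 [-0.0026  0.0027] y [-0.0523  0.0525] z [0.0126 0.0497]
scene plate 1882 med [0.0108 0.002  0.0561] x2-98 [0.0077 0.0138] y [-0.0395  0.0417] z [0.013  0.0991]
  plane dx/dy,dx/dz deg [ 0.21648057 -0.07501803] x0 0.010915201848012191
side lip 12 med [0.0228 0.0463 0.009 ] x2-98 [0.0224 0.0242] y [0.0381 0.0522] z [0.0079 0.0105]
side plate 72 med [0.0053 0.0291 0.1   ] x2-98 [0.0031 0.0081] y [0.0157 0.0425] z [0.097  0.1025]
  plane dx/dy,dx/dz deg [ -1.01556349 -10.20614227] x0 0.023772026495324807
```

View pics/c9.png

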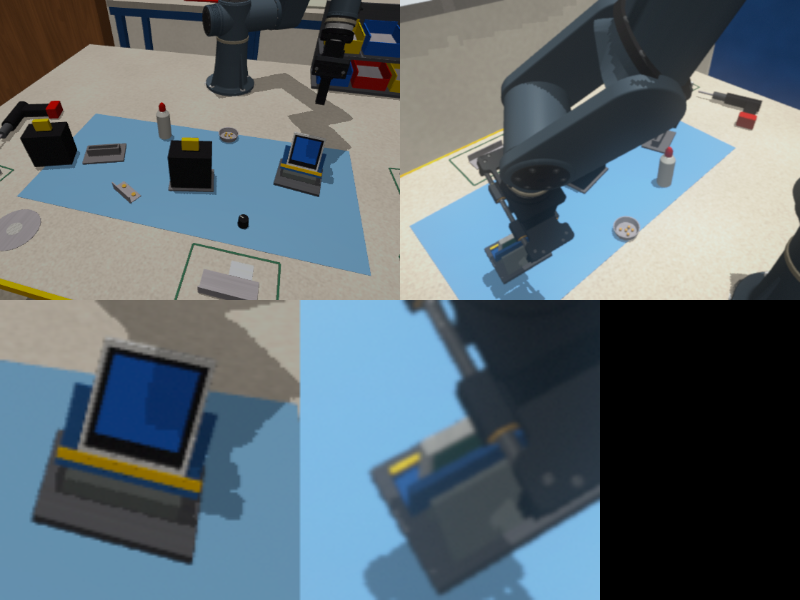

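The display (scene half, at about (305,150)) leans alone on the backstop behind the lip, screen outwards. Both hoods are upright, at (50,145) and (190,167), and nothing else has moved. The fingers are clear, so I'm handing in.

```bash
python3 -c "
from rig import robot
print(robot.hand_in())"
```

```text
the job is handed in; nothing more can be done
None
```

The display now leans by itself on the easel, and I handed the job in at about 22.7 s of the 58 s allowed; the hand-in gives no verdict.

- **Finding the display:** I lifted the centre hood first and found the blanking plate, so I set that hood back on its foot. The left case held the display. I stood its hood on the bench about 150 mm to one side and carried the display to the easel.
- **Placing:** I lowered the display along the slope until its foot met the ledge (about 11 N), eased off, opened the gripper and withdrew.

**Last checks**
- **Display (scene camera):** it is parallel to the backstop within about 0.3°. Its screen face is 10.9 mm off the backstop, so its centre is at about x = 6 mm. The centre is about 1–2 mm off the middle in y, and the top edge is at z ≈ 99 mm. The screen faces outwards.
- **Everything else (by eye):** both hoods are upright, and the bracket, dial, dish and bottle look unmoved in the last picture; I did not re-measure their positions. The blanking plate was under its hood, so I did not see it again.
- **Gripper:** about 50 mm clear of the display at hand-in.
- **Disagreement:** the side camera's plane fits on the display were not usable, because the arm hid most of it. The few points it had, along the top edge, agreed in position.

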